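Select the green filter on the photometer

ROBOT

A 6-joint arm with a two-finger parallel gripper is mounted at the origin on a cart in front of the work surface, level with it; the furniture and walls round the work are solid. World frame = base frame: x ahead of the robot, y to its left, z up, the work surface at z = 0. Lengths are in mm, angles in degrees, forces in N, time in s.
With the tool pointing down it reaches from about 350 to 850 mm from the base axis. Payload 8.1 kg.
Tool frame: the origin (TCP) lies midway between the tips of the shut fingers; the grasp point (between the pads) lies 19 mm behind it; z points along the fingers, y is the line along which they close (so a half turn about z gives the same grasp; the last joint's range is limited). The gripper opens to 85 mm and grips with 20 to 120 N. Pads are 22 mm wide; open, the fingers measure 114 mm over their backs; the gripper's body (76 mm by 85 mm) begins 54 mm behind the grasp point. The pads swing forward as they close: fully open they stand 13 mm farther back than shut.
Start: joints at [-76.57, 7.471, 85.268, -0, 87.261, -4.893], TCP at [188.646, -569.577, 205.592] pointing down, gripper open.
Joint ranges: [-169.43, 169.43], [-51.17, 129.36], [1.28, 143.12], [-76.62, 256.62], [0, 156.53], [-152.29, 152.29]. Speed limits (degrees/s): [136.94, 136.94, 159.86, 180, 180, 180].

INTERFACE

Orientations are given as [roll, pitch, yaw] about the fixed x, y, z axes, in that order (R = Rz(yaw) Ry(pitch) Rx(roll)).
In Python, from bench import sense, snapshot, order, finder gives the robot as it stands.
- The arm moves only by the tool send_rows, never from a script. Its argument "steps" is a list of rows, each a list of 2 entries, a list of its own where there are three numbers: the shift along the world's x, y, z in units of 30 mm (1.0 is 30 mm), then the turn, a rotation vector about the world's x, y, z in rad. In form: [[[dx, dy, dz], [wx, wy, wz]], ...]. A call has 1 to 10 rows; each row is the pose to reach, as a shift and turn from the pose commanded when the call began; what a row does not reach only later rows make up. A row lasts 1/8 s, in which the tool goes at most 62.5 mm and 10.7 degrees, less where a joint would pass 70% of its speed; a pose out of reach is approached as far as the arm can. A call with a gripper value outside its range is refused whole. "fingers" is the closure, from 0 (fully open) to 1 (shut), set as the call begins (left out, the last holds). The fingers move at their own pace and stop on an object; "squeeze" is the grip in N (left out, the last holds). Time passes only in rows, so rows that repeat a pose let the fingers close. It gives the time, the measured TCP pose, the force, the opening and the grip force at its end, in the units of the state.
- sense(): the state, without advancing time (a new reading comes with each control period).
- snapshot(name): name is "side" or "top"; returns a dict with "img" (480x640x3 uint8, red, green, blue), "K" (3x3 intrinsics, pixels), "pose" (4x4, takes a point from camera to world coordinates). Camera axes: x right, y up, looking along -z (the intrinsics and any distortion apply to the point x, -y, -z); pixel columns grow to the right and rows downward; lengths in mm; the calibration is good to about 2 mm. A picture is of the moment at which its call begins. There is no depth.
- order.hand_in(): hands the job in; it is judged then, once.
Trained networks look in the newest picture that a camera, given by its name, has taken for a name from the list of things; names that differ only in an ending like _2 or _b are one class to them, and where a whole thing is asked for, a point or a joint stands for the part that bears it (a point fixed in the world has none). Each returns a list of dicts, best first, with "confidence" (0 to 1); they miss things now and then, are a little off and sometimes report something else, mostly with a low value. They report only what shows in the picture. A call takes as long as a camera call.
- finder.find_in(label, camera): "box" ([left, top, width, height] as shares, 0 to 1, of the picture: columns of its width, rows of its height, round what is visible of it).
- finder.trace(label, camera): "mask" (480x640 bool, what is visible of it) and "box" ([left, top, width, height] as shares, 0 to 1, of the picture: columns of its width, rows of its height, round what is visible of it).
- finder.pinpoint(label, camera): "at" ([column, row] as shares, 0 to 1, of the picture: columns of its width, rows of its height: a listed point, or the origin of a listed thing).
The state is a dict: "time": time; "joint_pos": joint angles; "qd": joint speeds; "joint_efforts": joint torques, N m; "tool_pos": TCP position; "tcp_rot": TCP orientation; "ft_force": force on the tool from outside, world axes, zero at the start; "wrist_torque": the same for the moment, N m; "finger_gap": finger opening in mm; "grip_force": force on a finger pad.
Only numpy, scipy, OpenCV 4.12 (cv2) and the standard library are available. Lean on these libraries where they do the work, as an engineer would, in place of code of your own. Each camera call takes 0.05 s, during which the arm holds its last target. There are 200 camera calls.

TASK

Get the bench photometer ready for a green reading of the vial in its well: roll the filter wheel up by its ridges, one click after the other, until the green chip has clicked in at the white index marks, and press the black light cover fully shut over the vial. Work gently, without forcing the wheel or the cover, and leave the glass beaker and the saline bottle standing where they are.

Things in the scene. Friction and masses are not known exactly. Their poses are not given: they have to be found in the camera images.
- photometer: White wedge-shaped photometer, fixed, 186 (x) x 220 (y) x 104 mm high. Origin: on the bench, mid-width, 86 mm behind its front face; x to its back, y to its left, z up. From the 40 mm high front edge a dark panel slopes up at 35 degrees to the level deck (x +6 to +100). Filter wheel: left half of the panel. Display and keys (no use): right half. Sample vial and light cover: right of the deck.
- filter_bezel: Grey frame 76 x 30 mm, 3.3 mm proud of the panel, round the slot the wheel comes out of; fixed to the photometer; two white index marks at its middle, beside the wheel. Origin: slot's middle in the panel surface, at photometer x -35, y +52, z +75.5 mm. x points up the slope (the way the wheel's outer side goes when rolled up), y along the axle to the left, z out of the panel.
- wheel_axle (a point): Middle of the filter wheel's axle, 18 mm inside the panel (bezel -z); does not move. Dark drum 18 mm wide (along bezel y), 30 mm radius, with eight straight ridges across it every 45 degrees, 5 mm thick and 7 mm high (tips at 37 mm radius): the drum stands 12 mm, the ridges up to 19 mm out of the panel.
- filter_wheel (a joint): Filter wheel angle, rad, growing as it rolls up. Chips between the ridges, numbered in dots: 1 white, 2 red, 3 orange, 4 yellow, 5 green, 6 light blue, 7 dark blue, 8 violet. 0 = chip 1 at the index marks, +0.785 for each next chip; green 3.142; stops just past chips 1 and 8. At the start chip 1, 2, 3 or 4 is at the marks (seldom it hangs midway between two).
- index_point (a point): Middle of the chip at the index marks, on the drum's surface, 12 mm out of the panel; fixed. At each chip a sprung roller holds the wheel: one ridge then stands 22.5 degrees above and one 22.5 degrees below this point. 3 to 6 N up the slope on a ridge moves it; pushed 25 degrees, just past this point, the ridge snaps on and the next chip clicks in; left sooner it springs back.
- light_cover (a joint): Black box-shaped light cover over the vial, 74 mm from hinge to front, 64 wide, 14 high, 3 mm walls, open below. Rad: 0 shut, level on the deck, its top 119 mm above the bench; grows as the front swings up, stop at 0.68; 0.4 to 0.65 at the start. Its stiff hinge holds it where it is left; 2 to 6 N down on its top near the front moves it.
- cover_hinge (a point): Middle of the cover's hinge line, at the back of the deck: photometer x +90.5, y -55, z +105 mm; fixed. The line runs along the photometer's y.
- cover_edge (a point): Middle of the front edge of the cover's top: 74 mm from the hinge line along the cover, 14 mm above its underside. Turns with the cover.
- beaker: Empty glass beaker, 58 mm across, 71 mm high, loose, standing to one side of the photometer. Origin: centre of its underside. Leave it.
- saline_bottle: Clear reagent bottle with blue cap, 66 mm across, 138 mm high, loose, standing to one side of the photometer. Origin: centre of its underside. Leave it.

How it is judged:
By the outcome, as a careful person would: the job done as asked, in the order asked, and still so for the second after the job is handed in, with the robot touching nothing.
It also fails if it takes over 51 s, if anything falls off the work surface, if the arm or the gripper's body presses on something with over 40 N, if the wrist force passes 120 N, or if a joint passes its speed limit or range.

## Working session

There is one attempt and no reset: what is moved stays moved. The work goes in short steps, Python scripts to look and compute and a tool call to move; the robot and the scene stay as the last step left them, time stands still between calls to the robot, and variables do not carry over. Pictures are saved under pics/ and viewed, at most 13 in all, crops included, and the job is handed in when it is done.

Besides the shell and the picture viewer there is one more tool, called after "Call:" as name([rows], argument=value, ...), one row to a line, values as JSON. send_rows: Moves the arm, as the interface text tells. Its arguments: {"type":"object","properties":{"steps":{"type":"array"},"fingers":{"type":"number"},"squeeze":{"type":"number"}},"required":["steps"]}

```bash
mkdir -p pics
cat > h.py <<'E'
import numpy as np,cv2
from bench import sense,snapshot,order,finder
def ray(s,uv):
    K=s["K"];P=np.array(s["pose"]);d=np.linalg.inv(K)@[uv[0],uv[1],1]
    d=np.array([d[0],-d[1],-d[2]]);return P[:3,3],P[:3,:3]@d/np.linalg.norm(d)
def proj(s,X):
    P=np.array(s["pose"]);c=P[:3,:3].T@(np.array(X)-P[:3,3]);p=s["K"]@[c[0],-c[1],-c[2]];return p[:2]/p[2]
def atz(s,uv,z):
    o,d=ray(s,uv);return o+d*(z-o[2])/d[2]
def tri(a,b):
    (o1,d1),(o2,d2)=a,b
    A=np.stack([d1,-d2],1);t=np.linalg.lstsq(A,o2-o1,rcond=None)[0]
    p,q=o1+d1*t[0],o2+d2*t[1];return (p+q)/2,np.linalg.norm(p-q)
E
python3 - <<'E'
from h import *
S={}
for c in("side","top"):
    S[c]=snapshot(c);cv2.imwrite(f"pics/{c}0.png",S[c]["img"][...,::-1]);print(c,np.round(S[c]["pose"],3).tolist(),S[c]["K"].tolist(),[k for k in S[c]])
np.set_printoptions(precision=1,suppress=True)
for n in["photometer","filter_bezel","wheel_axle","index_point","cover_hinge","cover_edge","beaker","saline_bottle"]:
    r={}
    for c in S:
        f=finder.pinpoint(n,c)
        if f:r[c]=np.array(f[0]["at"])*[640,480];print(n,c,r[c],round(f[0]["confidence"],2))
    if len(r)==2:print("   ",*tri(ray(S["side"],r["side"]),ray(S["top"],r["top"])))
print(sense())
E
```

```text
side [[0.994, 0.059, -0.093, 520.483], [-0.109, 0.391, -0.914, -1041.841], [-0.018, 0.919, 0.395, 541.763], [0.0, 0.0, 0.0, 1.0]] [[535.8972376552351, 0.0, 317.7569833883186], [0.0, 535.8972376552351, 237.5506120231599], [0.0, 0.0, 1.0]] ['img', 'K', 'pose']
top [[0.025, 0.989, -0.146, 392.956], [-1.0, 0.025, -0.001, 14.689], [0.003, 0.146, 0.989, 1490.121], [0.0, 0.0, 0.0, 1.0]] [[593.0272637036826, 0.0, 325.0072844840545], [0.0, 593.0272637036826, 238.9013455218375], [0.0, 0.0, 1.0]] ['img', 'K', 'pose']
photometer side [284.  262.8] 0.88
photometer top [299.9 264.2] 0.72
    [550.6  77.7  -1. ] 7.732404330754388
filter_bezel side [262.  226.1] 0.56
filter_bezel top [279.1 274.2] 0.79
    [511.2 123.2  76. ] 4.673012078418384
wheel_axle side [266.  235.5] 0.55
wheel_axle top [279.9 276.3] 0.72
    [513.7 123.3  51.1] 6.155703083504168
index_point side [257.3 226.9] 0.7
index_point top [278.2 279.1] 0.83
    [499.8 125.   73.8] 4.072531120067136
cover_hinge side [323.7 222.7] 0.85
cover_hinge top [317.6 218.8] 0.68
    [643.7  34.4 110.9] 0.5020439191305766
cover_edge side [300.1 206.1] 0.84
cover_edge top [316.5 234.4] 0.81
    [596.7  35.5 152.2] 6.905592635602735
beaker top [197.5 254.5] 0.93
saline_bottle side [288.7 357.8] 0.79
saline_bottle top [450.9 272.6] 0.61
    [ 538.8 -301.8    7.6] 9.061449928272056
{'time': 0.9, 'joint_pos': array([-76.6,   7.5,  85.3,   0. ,  87.3,  -4.9]), 'qd': array([ 0. , -0.1,  0. , -0. ,  0.1,  0. ]), 'joint_efforts': array([  0. , -56.9, -50.1,  -0. ,   0. ,   0. ]), 'tool_pos': array([ 188.6, -569.6,  205.6]), 'tcp_rot': array([180. ,   0. ,  18.3]), 'ft_force': array([ 0.8, -0.7, -0.5]), 'wrist_torque': array([ 0.,  0., -0.]), 'grip_force': 0.0, 'finger_gap': 85.16068504463902}
```

Run:
```python
import cv2,numpy as np
a=cv2.imread("pics/top0.png")[180:320,220:380];b=cv2.imread("pics/side0.png")[150:320,180:400]
a=cv2.resize(a,(640,560),interpolation=cv2.INTER_CUBIC);b=cv2.resize(b,(770,595),interpolation=cv2.INTER_CUBIC)
cv2.imwrite("pics/topc.png",a);cv2.imwrite("pics/sidec.png",b)
```

```text
(no output)
```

View pics/topc.png

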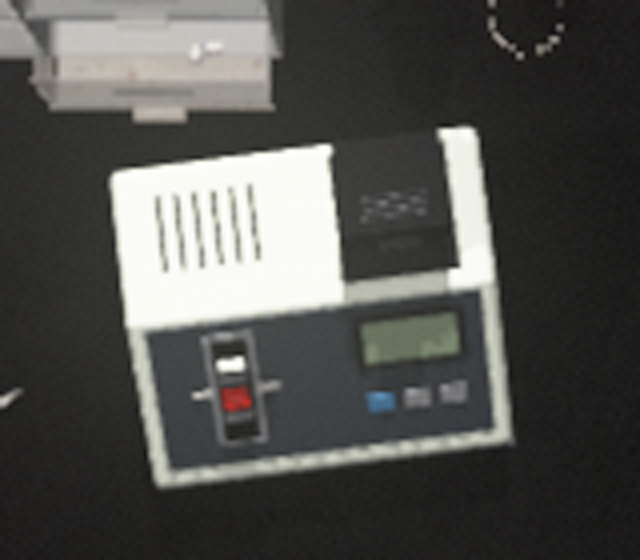

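View pics/sidec.png

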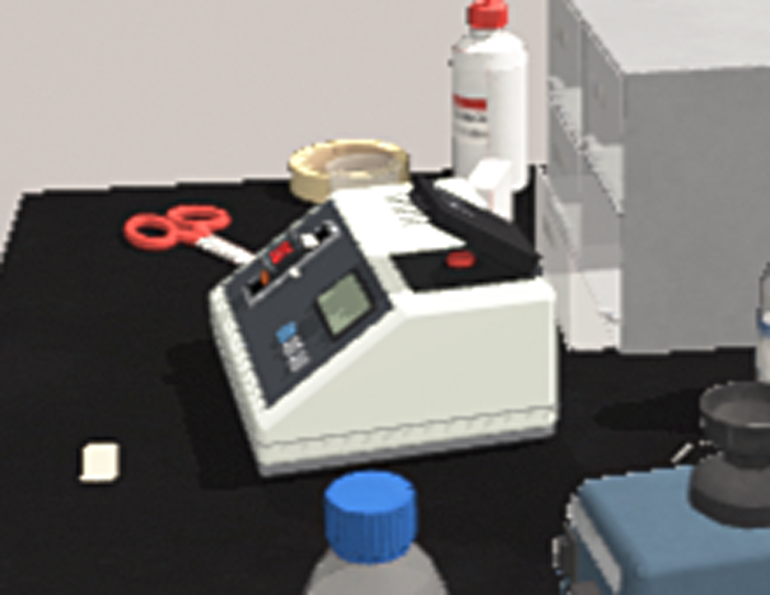

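View pics/side0.png

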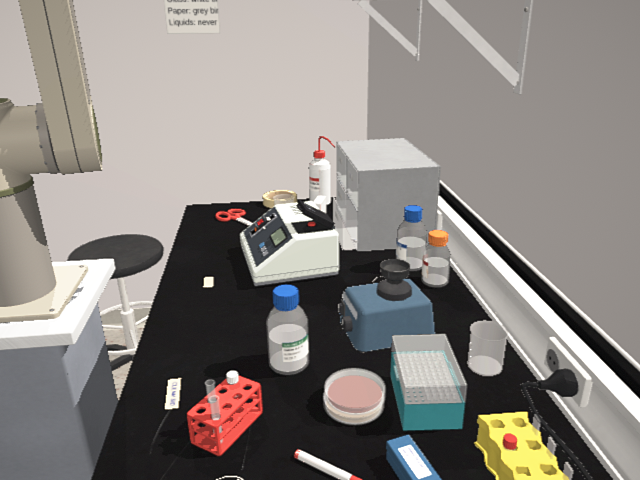

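Top crop: the red chip (235,398) lies between the white index marks (200,395) and (275,385), with white above it, so chip 2 is set and three clicks are needed. The side view shows the cover raised, the saline bottle in front at the right, and the beaker behind at the left. Next I fit the photometer pose.

```bash
cat > fit.py <<'E'
from h import *
from scipy.optimize import least_squares
s35,c35=np.sin(np.radians(35)),np.cos(np.radians(35))
def B(bx,by,bz): return np.array([-35+bx*c35-bz*s35,52+by,75.5+bx*s35+bz*c35])
T=[((112,172),(100,110,104)),((477,127),(100,-110,104)),((128,328),(6,110,104)),((493,285),(6,-110,104)),((237,390),B(0,0,3.3)),((513,440),(-86,-110,40))]
Sd=[((553,290),(100,-110,104)),((265,408),(-86,-110,40)),((408,312),(6,-110,104)),((335,190),(6,110,104)),((212,290),(-86,110,40))]
C=[("top",np.array(u)/4+[220,180],X) for u,X in T]+[("side",np.array(u)/3.5+[180,150],X) for u,X in Sd]
C+=[("side",(323.7,222.7),(90.5,-55,105)),("top",(317.6,218.8),(90.5,-55,105)),("top",(278.2,279.1),B(0,0,12)),("side",(257.3,226.9),B(0,0,12)),("side",(262,226.1),B(0,0,0)),("top",(279.1,274.2),B(0,0,0))]
def W(q,X): c,s=np.cos(q[2]),np.sin(q[2]); return np.array([q[0]+c*X[0]-s*X[1],q[1]+s*X[0]+c*X[1],X[2]])
E
python3 - <<'E'
from fit import *
np.set_printoptions(precision=2,suppress=True)
S={c:snapshot(c) for c in("side","top")}
def r(q): 
    o={"top":q[3:5],"side":q[5:7]}
    return np.concatenate([proj(S[c],W(q,X))+o[c]-u for c,u,X in C]+[q[3:]*.5])
f=least_squares(r,[550,78,-.1]+[0]*4,loss="soft_l1");q=f.x
print(q[:2],np.degrees(q[2]),q[3:]);print(f.fun[:-4].reshape(-1,2))
for n,X in dict(bez=B(0,0,0),idx=B(0,0,12),hinge=(90.5,-55,105)).items():print(n,W(q,X))
# cover angle
for c in S:
    g=finder.pinpoint("cover_edge",c)
    if g:
        u=np.array(g[0]["at"])*[640,480]; o=q[3:5] if c=="top" else q[5:7]
        h=least_squares(lambda a:proj(S[c],W(q,(90.5-74*np.cos(a[0])+14*np.sin(a[0])*-1,-55,105+74*np.sin(a[0])+14*np.cos(a[0]))))+o-u,[.5]);print(c,h.x,h.fun)
for n in("beaker","saline_bottle"):
    print(n,atz(S["top"],np.array(finder.pinpoint(n,"top")[0]["at"])*[640,480]-q[3:5],0))
E
```

```text
[552.34  80.77] 8.574927209398748 [ 1.47  1.33  0.56 -0.07]
[[-0.65 -0.38]
 [ 0.08 -0.41]
 [-0.45 -0.27]
 [ 1.16 -1.04]
 [-0.26  0.18]
 [ 0.16  0.69]
 [ 0.42  0.44]
 [-3.25  5.55]
 [-1.81 -0.6 ]
 [-0.57 -0.12]
 [-1.32 -0.04]
 [ 3.3   1.36]
 [-0.73 -0.82]
 [ 0.8   0.41]
 [ 2.54 -5.01]
 [ 1.02 -0.62]
 [-0.11  2.79]]
bez [509.98 126.97  75.5 ]
idx [503.17 125.95  85.33]
hinge [650.03  39.88 105.  ]
side [0.77] [-3.34 -2.87]
top [0.99] [ 2.9  -0.35]
beaker [572.31 339.34   0.  ]
saline_bottle [ 535.27 -302.66    0.  ]
```

```bash
cat >> fit.py <<'E'
from scipy.spatial.transform import Rotation as R
def goal(q,p,h,by=0):  # downslope pad face at bezel x=p, open finger tips at height h
    return W(q,B(p+42.5,by,h-13))
def Rg(q):
    c,s=np.cos(q[2]),np.sin(q[2]);Z=np.array([[c,-s,0],[s,c,0],[0,0,1]])
    u=Z@[c35,0,s35];n=Z@[-s35,0,c35];return np.stack([np.cross(u,-n),u,-n],1)
def step(q,p,h,by=0):
    s=sense();A=R.from_euler("xyz",s["tcp_rot"],degrees=True)
    print("p",p,"h",h,"shift/30",((goal(q,p,h,by)-s["tool_pos"])/30).round(3).tolist(),"rot",(R.from_matrix(Rg(q))*A.inv()).as_rotvec().round(4).tolist())
E
python3 - <<'E'
from fit import *
S={c:snapshot(c) for c in("side","top")}
q=0
for w in(.5,2,5):
    def r(q): 
        o={"top":q[3:5],"side":q[5:7]}
        return np.concatenate([proj(S[c],W(q,X))+o[c]-u for c,u,X in C]+[q[3:]*w])
    q=least_squares(r,[550,78,-.1]+[0]*4,loss="soft_l1").x
    print(q.round(3),W(q,B(0,0,0)).round(1))
q=[551,80,.15]
step(q,-26,70);print(goal(q,-26,70))
E
```

```text
[ 5.52342e+02  8.07720e+01  1.50000e-01  1.47000e+00  1.33100e+00
  5.61000e-01 -6.60000e-02] [510.  127.   75.5]
[ 5.5131e+02  7.7746e+01  1.5000e-01  1.6500e-01  6.3100e-01  4.1500e-01
 -3.3200e-01] [508.9 123.9  75.5]
[ 5.50817e+02  7.75560e+01  1.50000e-01  3.90000e-02  1.45000e-01
  1.14000e-01 -1.02000e-01] [508.4 123.7  75.5]
p -26 h 70 shift/30 [10.034, 23.096, -2.463] rot [-0.3465, -0.5646, 1.3541]
[489.6597278  123.31985961 131.65567772]
```

Call:
send_rows([
  [[1,2.3,0],[-0.035,-0.056,0.135]],
  [[2,4.6,0],[-0.07,-0.113,0.271]],
  [[3,6.9,0],[-0.104,-0.169,0.406]],
  [[4,9.2,0],[-0.139,-0.226,0.542]],
  [[5,11.5,0],[-0.173,-0.282,0.677]],
  [[6,13.8,0],[-0.208,-0.339,0.812]],
  [[7,16.1,0],[-0.243,-0.395,0.948]],
  [[8,18.4,0],[-0.277,-0.452,1.083]],
  [[9,20.7,0],[-0.312,-0.508,1.219]],
  [[10,23,0],[-0.3465,-0.5646,1.3541]],
], fingers=0)

```text
time: 2.55
tool_pos: [485.0, -21.6, 204.1]
tcp_rot: [145.7, -0.2, 99.0]
ft_force: [0.9, -0.5, 0.4]
finger_gap: 85.6
grip_force: 0.0
```

Call:
send_rows([
  [[0,0,0],[0,0,0]],
  [[0,0,0],[0,0,0]],
  [[0,0,0],[0,0,0]],
])

```text
time: 2.92
tool_pos: [484.0, -24.9, 204.1]
tcp_rot: [145.8, -0.3, 98.6]
ft_force: [-0.5, -0.4, 0.4]
finger_gap: 85.7
grip_force: 0.0
```

Run:
```python
from fit import *
q=[551,78.5,.15]
step(q,-26,40)
```

```text
p -26 h 40 shift/30 [0.755, 4.976, -3.233] rot [-0.0031, -0.0146, -0.001]
```

Call:
send_rows([
  [[0.2,1.5,-0.3],[0,0,0]],
  [[0.4,3.0,-0.9],[0,-0.007,0]],
  [[0.6,4.5,-1.7],[-0.003,-0.015,0]],
  [[0.75,4.98,-2.6],[-0.003,-0.015,-0.001]],
  [[0.755,4.98,-3.23],[-0.003,-0.015,-0.001]],
  [[0.755,4.98,-3.23],[-0.003,-0.015,-0.001]],
  [[0.755,4.98,-3.23],[-0.003,-0.015,-0.001]],
])

```text
time: 3.8
tool_pos: [507.6, 124.8, 108.0]
tcp_rot: [144.9, -0.0, 98.6]
ft_force: [-0.1, 0.0, 0.8]
finger_gap: 85.6
grip_force: 0.0
```

Run:
```python
from fit import *
q=[551,78.5,.15]
step(q,-26,40)
a=snapshot("top")["img"][210:315,230:370,::-1];b=snapshot("side")["img"][160:270,200:340,::-1]
cv2.imwrite("pics/1.png",np.vstack([cv2.resize(a,(400,300),interpolation=2),cv2.resize(b,(400,300),interpolation=2)]) )
cv2.imwrite("pics/1.png",np.hstack([cv2.resize(a,(400,300),interpolation=2),cv2.resize(b,(400,314),interpolation=2)[:300]]) )
```

```text
p -26 h 40 shift/30 [-0.031, -0.014, -0.032] rot [-0.0007, 0.0014, -0.0003]
```

View pics/1.png

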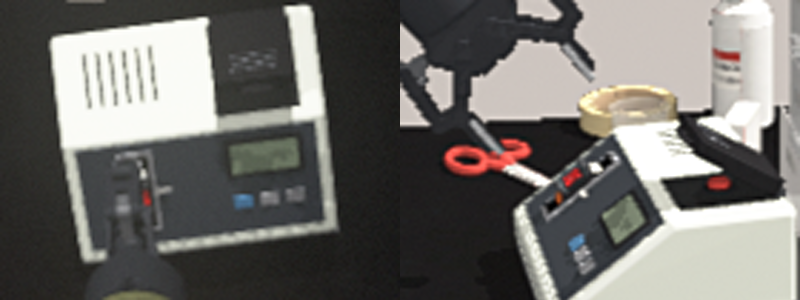

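Call:
send_rows([
  [[0.1,0,-0.2],[0,0,0]],
  [[0.2,0,-0.45],[0,0,0]],
  [[0.32,0,-0.75],[0,0,0]],
  [[0.32,0,-0.75],[0,0,0]],
  [[0.32,0,-0.75],[0,0,0]],
])

```text
time: 4.53
tool_pos: [516.1, 126.1, 83.9]
tcp_rot: [145.0, -0.0, 98.8]
ft_force: [-0.3, -0.1, -0.3]
finger_gap: 85.5
grip_force: 0.0
```

Run:
```python
from fit import *
q=[551,78.5,.15]
step(q,-30,16)
s=sense();A=R.from_euler("xyz",s["tcp_rot"],degrees=True).as_matrix()
S={c:snapshot(c) for c in("top","side")}
for c in S:
  for n,t in dict(loTip_pad=(0,-42.8,-13),loTip_right=(-11,-42.8,-13),upTip_pad=(0,42.8,-13),lo_back=(0,-57,-13)).items(): print(c,n,proj(S[c],s["tool_pos"]+A@np.array(t)).round(1))
  for n,X in dict(idx=B(0,0,12),bez0=B(-38,-15,3.3),bez1=B(38,-15,3.3),rlo=B(-14.2,0,16.2)).items(): print(c,n,proj(S[c],W(q,X)).round(1))
a=S["top"]["img"][245:305,250:310,::-1];b=S["side"]["img"][185:255,225:295,::-1]
cv2.imwrite("pics/2.png",np.hstack([cv2.resize(a,(400,400),interpolation=2),cv2.resize(b,(400,400),interpolation=2)]))
```

```text
p -30 h 16 shift/30 [0.031, -0.006, 0.04] rot [-0.0004, -0.0006, -0.003]
top loTip_pad [280.2 290.9]
top loTip_right [284.8 290.3]
top upTip_pad [275.2 259.7]
top lo_back [281.  295.9]
top idx [278.5 278.8]
top bez0 [286.8 289.7]
top bez1 [282.6 262.3]
top rlo [279.3 284.8]
side loTip_pad [247.1 229.8]
side loTip_right [247.8 231.5]
side upTip_pad [275.8 206.7]
side lo_back [242.4 233.6]
side idx [258.7 222.4]
side bez0 [249.3 237.6]
side bez1 [274.9 217. ]
side rlo [252.8 224.9]
```

View pics/2.png

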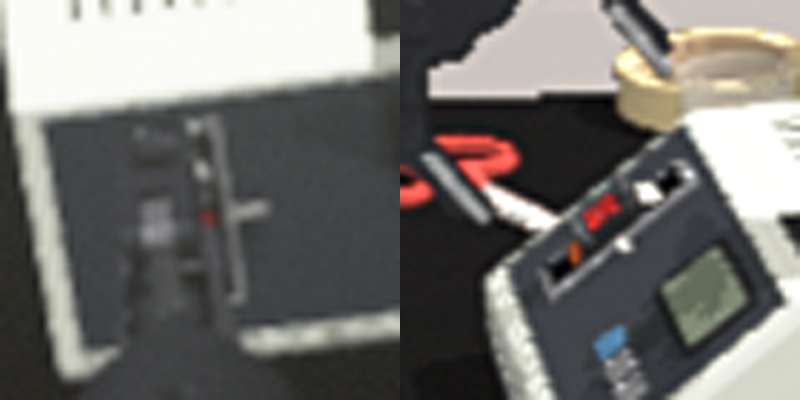

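Call:
send_rows([
  [[0.1,0.01,-0.14],[0,0,0]],
  [[0.2,0.02,-0.28],[0,0,0]],
  [[0.2,0.02,-0.28],[0,0,0]],
  [[0.2,0.02,-0.28],[0,0,0]],
])

```text
time: 5.12
tool_pos: [522.2, 126.7, 75.6]
tcp_rot: [145.0, -0.0, 98.8]
ft_force: [-0.4, -0.2, 0.7]
finger_gap: 85.3
grip_force: 0.0
```

Run:
```python
from fit import *
q=[551,78.5,.15]
step(q,-30,6)
s=sense();A=R.from_euler("xyz",s["tcp_rot"],degrees=True).as_matrix()
S={c:snapshot(c) for c in("top","side")}
off={"top":(245,240),"side":(230,180)};sc=8;ims=[]
for c in("top","side"):
  o=np.array(off[c]);im=S[c]["img"][o[1]:o[1]+60,o[0]:o[0]+50,::-1]
  im=cv2.resize(im,None,fx=sc,fy=sc,interpolation=cv2.INTER_CUBIC)
  im=np.clip(255*(im/255.)**.5,0,255).astype(np.uint8)
  for y,col in((-42.8,(0,255,0)),(42.8,(0,255,255))):
    for z in(-13,-33):
      for x in (-11,11):
        u=(proj(S[c],s["tool_pos"]+A@np.array([x,y,z]))+.5-o)*sc;cv2.circle(im,tuple(int(v) for v in u),3,col if z==-13 else (255,0,255),-1)
  for X in (B(-38,-15,3.3),B(38,-15,3.3),B(-38,15,3.3),B(38,15,3.3)):
    u=(proj(S[c],W(q,X))+.5-o)*sc;cv2.circle(im,tuple(int(v) for v in u),2,(0,0,255),-1)
  ims.append(im)
cv2.imwrite("pics/3.png",np.hstack(ims))
```

```text
p -30 h 6 shift/30 [0.018, 0.005, 0.043] rot [-0.0004, -0.0003, -0.0029]
```

View pics/3.png

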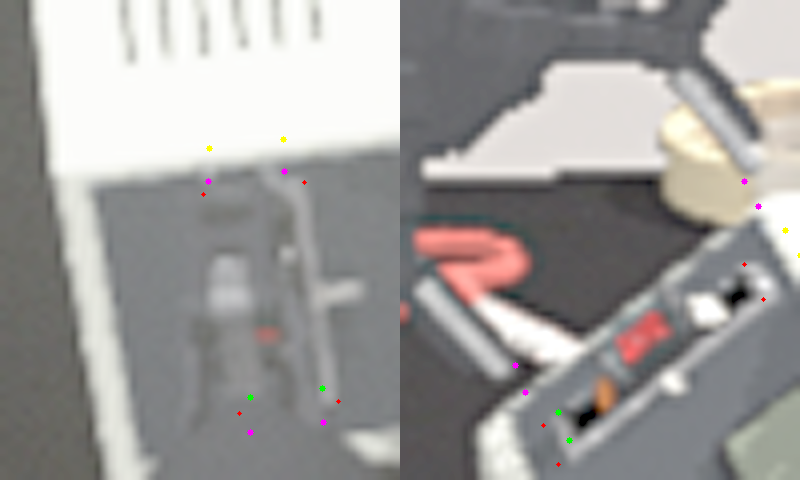

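Call:
send_rows([
  [[0.1,-0.03,-0.14],[0,0,0]],
  [[0.2,-0.04,-0.28],[0,0,0]],
  [[0.25,-0.04,-0.36],[0,0,0]],
  [[0.25,-0.04,-0.36],[0,0,0]],
  [[0.25,-0.04,-0.36],[0,0,0]],
])

```text
time: 5.85
tool_pos: [529.8, 125.5, 65.0]
tcp_rot: [145.0, -0.0, 98.8]
ft_force: [-0.3, -0.0, 0.8]
finger_gap: 85.4
grip_force: 0.0
```

```bash
cat > look.py <<'E'
from fit import *
def look(name,q,z=-37,p=None):
  s=sense();A=R.from_euler("xyz",s["tcp_rot"],degrees=True).as_matrix()
  off={"top":(245,240),"side":(230,180)};sc=8;ims=[]
  for c in("top","side"):
    S=snapshot(c);o=np.array(off[c]);im=S["img"][o[1]:o[1]+60,o[0]:o[0]+50,::-1]
    im=cv2.resize(im,None,fx=sc,fy=sc,interpolation=cv2.INTER_CUBIC)
    im=np.clip(255*(im/255.)**.5,0,255).astype(np.uint8)
    for y in(-42.8,42.8):
      for x in (-11,11):
        u=(proj(S,s["tool_pos"]+A@np.array([x,y,z]))+.5-o)*sc;cv2.circle(im,tuple(int(v) for v in u),2,(255,0,255),-1)
    ims.append(im)
  cv2.imwrite(name,np.hstack(ims))
E
python3 - <<'E'
from look import *
look("pics/4.png",None)
E
```

```text
(no output)
```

View pics/4.png

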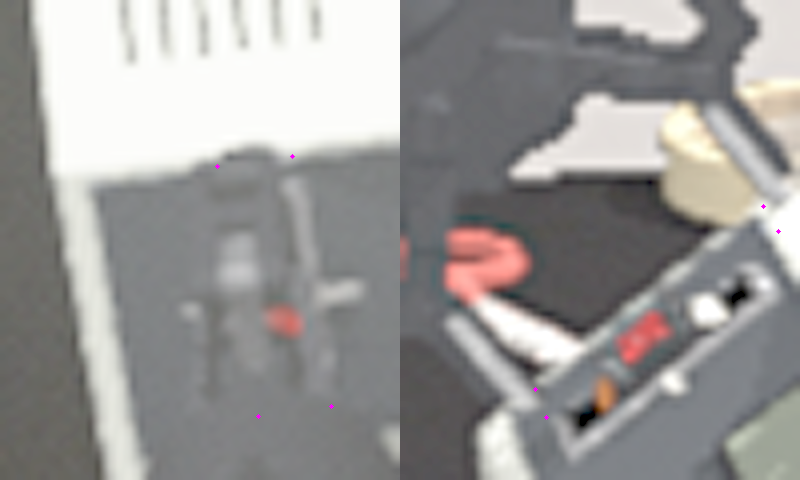

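Run:
```python
from look import *
for q in ([551,78.5,.15],[552.3,80.8,.15]):
    d=np.array(sense()["tool_pos"])-W(q,B(0,0,0));c,s=np.cos(q[2]),np.sin(q[2]);Z=np.array([[c,-s,0],[s,c,0],[0,0,1]])
    b=Z.T@d; print("bx-42.7",b[0]*c35+b[2]*s35-42.7,"by",b[1],"h",-b[0]*s35+b[2]*c35+37)
S=snapshot("side");p=goal([551,78.5,.15],-30,20)
for X in [B(-30,0,h) for h in(0,10,20)]:print(proj(S,W([551,78.5,.15],X)))
```

```text
bx-42.7 -31.349325743893488 by -2.3777512225411797 h 16.43470632729627
bx-42.7 -32.683814617600234 by -4.4576551295784155 h 17.369125496322717
[251.89765549 233.96155663]
[249.20982084 231.00090093]
[246.50230194 228.01856297]
```

Call:
send_rows([
  [[0.05,0.007,-0.07],[0,0,0]],
  [[0.095,0.01,-0.137],[0,0,0]],
  [[0.095,0.01,-0.137],[0,0,0]],
])

```text
time: 6.38
tool_pos: [532.5, 125.7, 60.5]
tcp_rot: [145.0, -0.0, 98.8]
ft_force: [-1.2, 0.8, -0.1]
finger_gap: 85.5
grip_force: 0.0
```

Call:
send_rows([
  [[0.09,0.013,0.063],[0,0,0]],
  [[0.18,0.026,0.126],[0,0,0]],
  [[0.27,0.04,0.19],[0,0,0]],
  [[0.27,0.04,0.19],[0,0,0]],
])

```text
time: 6.88
tool_pos: [541.2, 127.0, 67.1]
tcp_rot: [145.0, -0.0, 98.8]
ft_force: [-1.3, -0.6, 0.3]
finger_gap: 85.4
grip_force: 0.0
```

Call:
send_rows([
  [[0.054,0.008,0.038],[0,0,0]],
  [[0.108,0.016,0.076],[0,0,0]],
  [[0.108,0.016,0.076],[0,0,0]],
])

```text
time: 7.25
tool_pos: [544.2, 127.5, 69.1]
tcp_rot: [145.0, -0.0, 98.8]
ft_force: [0.2, -0.2, 0.1]
finger_gap: 85.4
grip_force: 0.0
```

Call:
send_rows([
  [[0.054,0.008,0.038],[0,0,0]],
  [[0.108,0.016,0.076],[0,0,0]],
  [[0.108,0.016,0.076],[0,0,0]],
])

```text
time: 7.62
tool_pos: [546.2, 127.9, 70.1]
tcp_rot: [145.1, -0.0, 98.8]
ft_force: [-4.7, -0.4, 1.1]
finger_gap: 85.4
grip_force: 1.8
```

Call:
send_rows([
  [[0.054,0.008,0.038],[0,0,0]],
  [[0.108,0.016,0.076],[0,0,0]],
  [[0.108,0.016,0.076],[0,0,0]],
])

```text
time: 8.0
tool_pos: [549.1, 128.3, 71.9]
tcp_rot: [145.2, -0.0, 98.8]
ft_force: [-6.6, -0.7, 0.5]
finger_gap: 85.3
grip_force: 2.7
```

Call:
send_rows([
  [[0.065,0.01,0.08],[0,0,0]],
  [[0.13,0.02,0.16],[0,0,0]],
  [[0.195,0.03,0.24],[0,0,0]],
  [[0.257,0.04,0.325],[0,0,0]],
  [[0.257,0.04,0.325],[0,0,0]],
])

```text
time: 8.62
tool_pos: [559.1, 129.7, 84.4]
tcp_rot: [144.9, -0.0, 98.8]
ft_force: [0.2, -0.3, 0.1]
finger_gap: 85.3
grip_force: 0.0
```

Call:
send_rows([
  [[-0.12,-0.017,0.164],[0,0,0]],
  [[-0.227,-0.034,0.328],[0,0,0]],
  [[-0.227,-0.034,0.328],[0,0,0]],
  [[-0.6,-0.09,0.05],[0,0,0]],
  [[-1.04,-0.157,-0.247],[0,0,0]],
  [[-1.04,-0.157,-0.247],[0,0,0]],
  [[-1.04,-0.157,-0.247],[0,0,0]],
])

```text
time: 9.5
tool_pos: [527.1, 124.9, 76.0]
tcp_rot: [145.0, -0.0, 98.8]
ft_force: [0.2, -0.8, 0.3]
finger_gap: 85.2
grip_force: 0.0
```

```bash
cat >> look.py <<'E'
def bz(q=[551,78.5,.15]):
    d=np.array(sense()["tool_pos"])-W(q,B(0,0,0));c,s=np.cos(q[2]),np.sin(q[2]);Z=np.array([[c,-s,0],[s,c,0],[0,0,1]])
    b=Z.T@d; print("p",round(b[0]*c35+b[2]*s35-42.7,1),"by",round(b[1],1),"h",round(-b[0]*s35+b[2]*c35+37,1))
def chips():
    I=snapshot("side")["img"].astype(int)
    for t in np.linspace(-1,1,11):
        u=np.array([260.4,222.1])+t*(np.array([8.1,-3.3]) if t>0 else np.array([4.8,-6.9]));c,r=u.round().astype(int);print(round(t,1),I[r-1:r+2,c-1:c+2].mean((0,1)).round())
E
python3 - <<'E'
from look import *
bz();chips();look("pics/5.png",None)
E
```

```text
p -27.4 by -2.5 h 26.9
-1.0 [107.  93.  46.]
-0.8 [60. 55. 41.]
-0.6 [64. 56. 57.]
-0.4 [113.  74.  61.]
-0.2 [206. 102.  52.]
0.0 [187.  94.  48.]
0.2 [164.  87.  49.]
0.4 [66. 54. 50.]
0.6 [60. 58. 60.]
0.8 [175.  60.  61.]
1.0 [211.  62.  62.]
```

View pics/5.png

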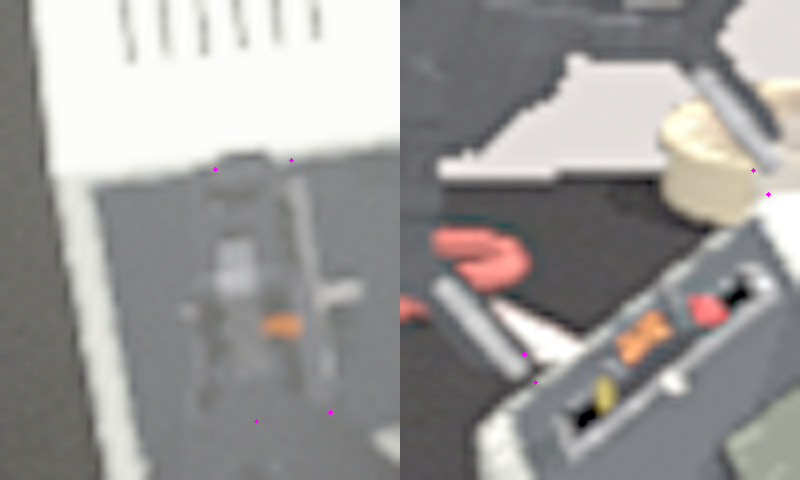

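The orange chip (645,337 in the side half) is now at the marks, with red above and yellow below: one clean click. I repeat the stroke.

Call:
send_rows([
  [[0.15,0.02,-0.22],[0,0,0]],
  [[0.302,0.045,-0.437],[0,0,0]],
  [[0.302,0.045,-0.437],[0,0,0]],
  [[0.43,0.065,-0.342],[0,0,0]],
  [[0.57,0.085,-0.247],[0,0,0]],
  [[0.65,0.1,-0.19],[0,0,0]],
  [[0.734,0.11,-0.132],[0,0,0]],
  [[0.734,0.11,-0.132],[0,0,0]],
])

```text
time: 10.65
tool_pos: [547.5, 128.1, 70.2]
tcp_rot: [145.2, -0.0, 98.8]
ft_force: [-6.4, -0.9, 0.8]
finger_gap: 85.4
grip_force: 2.7
```

Call:
send_rows([
  [[0.055,0.008,0.06],[0,0,0]],
  [[0.11,0.016,0.13],[0,0,0]],
  [[0.165,0.025,0.2],[0,0,0]],
  [[0.22,0.033,0.27],[0,0,0]],
  [[0.28,0.042,0.345],[0,0,0]],
  [[0.333,0.05,0.42],[0,0,0]],
  [[0.333,0.05,0.42],[0,0,0]],
])

```text
time: 11.52
tool_pos: [559.7, 129.8, 85.3]
tcp_rot: [144.9, -0.0, 98.8]
ft_force: [0.4, -0.6, -0.1]
finger_gap: 85.2
grip_force: 0.0
```

Run:
```python
from look import *
bz();chips()
```

```text
p 4.9 by -2.6 h 15.7
-1.0 [44. 74. 49.]
-0.8 [42. 50. 44.]
-0.6 [65. 61. 58.]
-0.4 [110. 100.  65.]
-0.2 [184. 160.  66.]
0.0 [175. 151.  67.]
0.2 [167. 149.  66.]
0.4 [68. 66. 52.]
0.6 [63. 59. 60.]
0.8 [180. 106.  65.]
1.0 [206. 116.  62.]
```

Call:
send_rows([
  [[-0.12,-0.017,0.164],[0,0,0]],
  [[-0.227,-0.034,0.328],[0,0,0]],
  [[-0.227,-0.034,0.328],[0,0,0]],
  [[-0.6,-0.09,0.04],[0,0,0]],
  [[-1.085,-0.163,-0.31],[0,0,0]],
  [[-1.085,-0.163,-0.31],[0,0,0]],
  [[-1.085,-0.163,-0.31],[0,0,0]],
])

```text
time: 12.45
tool_pos: [526.7, 124.8, 75.4]
tcp_rot: [145.0, -0.0, 98.8]
ft_force: [0.3, 0.3, 0.7]
finger_gap: 85.2
grip_force: 0.0
```

Call:
send_rows([
  [[0.15,0.02,-0.22],[0,0,0]],
  [[0.302,0.045,-0.437],[0,0,0]],
  [[0.302,0.045,-0.437],[0,0,0]],
  [[0.43,0.065,-0.342],[0,0,0]],
  [[0.57,0.085,-0.247],[0,0,0]],
  [[0.65,0.1,-0.19],[0,0,0]],
  [[0.734,0.11,-0.132],[0,0,0]],
  [[0.734,0.11,-0.132],[0,0,0]],
])

```text
time: 13.45
tool_pos: [547.1, 128.0, 69.7]
tcp_rot: [145.2, -0.0, 98.8]
ft_force: [-5.6, -0.9, -0.4]
finger_gap: 85.7
grip_force: 2.4
```

Call:
send_rows([
  [[0.055,0.008,0.06],[0,0,0]],
  [[0.11,0.016,0.13],[0,0,0]],
  [[0.165,0.025,0.2],[0,0,0]],
  [[0.22,0.033,0.27],[0,0,0]],
  [[0.28,0.042,0.345],[0,0,0]],
  [[0.333,0.05,0.42],[0,0,0]],
  [[0.333,0.05,0.42],[0,0,0]],
])

```text
time: 14.32
tool_pos: [559.2, 129.7, 84.8]
tcp_rot: [144.9, -0.0, 98.8]
ft_force: [-0.1, -1.2, 0.3]
finger_gap: 85.1
grip_force: 0.0
```

Run:
```python
from look import *
bz();chips()
```

```text
p 4.2 by -2.6 h 15.5
-1.0 [54. 81. 93.]
-0.8 [44. 52. 56.]
-0.6 [56. 56. 55.]
-0.4 [57. 78. 59.]
-0.2 [ 61. 119.  68.]
0.0 [ 67. 117.  73.]
0.2 [ 53. 107.  60.]
0.4 [49. 58. 52.]
0.6 [65. 62. 61.]
0.8 [184. 167.  83.]
1.0 [209. 190.  86.]
```

The index pixels now read green, with yellow above. Next I back off, shut the fingers and turn upright.

Call:
send_rows([
  [[-0.1,-0.014,0.14],[0,0,0]],
  [[-0.4,-0.06,0.58],[0,0,0]],
  [[-0.9,-0.13,1.3],[0,0,0]],
  [[-1.4,-0.2,2.0],[0,0,0]],
  [[-1.9,-0.28,2.73],[0,0,0]],
  [[-1.9,-0.28,3.5],[0,0,0]],
  [[-1.9,-0.28,4.2],[0,0,0]],
  [[-1.9,-0.28,4.2],[0,0,0]],
])

```text
time: 15.38
tool_pos: [502.4, 121.3, 212.6]
tcp_rot: [144.7, -0.0, 98.8]
ft_force: [0.1, -0.5, 0.9]
finger_gap: 85.3
grip_force: 0.0
```

Call:
send_rows([
  [[0.4,-0.5,0],[-0.02,0.15,0]],
  [[1,-1,0],[-0.045,0.3,0]],
  [[1.6,-1.6,0],[-0.07,0.45,0]],
  [[2.2,-2.2,0],[-0.091,0.604,0]],
  [[2.8,-2.7,0],[-0.091,0.604,0]],
  [[3.2,-3.0,0],[-0.091,0.604,0]],
  [[3.2,-3.0,0],[-0.091,0.604,0]],
  [[3.2,-3.0,0],[-0.091,0.604,0]],
], fingers=1)

```text
time: 16.38
tool_pos: [596.7, 31.8, 210.3]
tcp_rot: [179.9, -0.1, 98.7]
ft_force: [0.5, -0.3, -0.1]
finger_gap: 0.1
grip_force: 0.0
```

Run:
```python
from look import *
chips()
ims=[]
for c,o in(("top",(280,195)),("side",(270,150))):
    S=snapshot(c);im=cv2.resize(S["img"][o[1]:o[1]+80,o[0]:o[0]+80,::-1],(400,400),interpolation=2)
    t=np.array(sense()["tool_pos"])
    for X in (t,[t[0],t[1],150]):
        u=(proj(S,X)+.5-o)*5;cv2.circle(im,tuple(int(v) for v in u),2,(255,0,255),-1)
    ims.append(im)
cv2.imwrite("pics/6.png",np.hstack(ims))
```

```text
-1.0 [ 58.  87. 101.]
-0.8 [49. 56. 61.]
-0.6 [62. 63. 62.]
-0.4 [67. 93. 70.]
-0.2 [ 74. 152.  83.]
0.0 [ 78. 145.  86.]
0.2 [ 60. 119.  68.]
0.4 [52. 61. 55.]
0.6 [70. 67. 65.]
0.8 [200. 187. 106.]
1.0 [227. 218. 114.]
```

View pics/6.png

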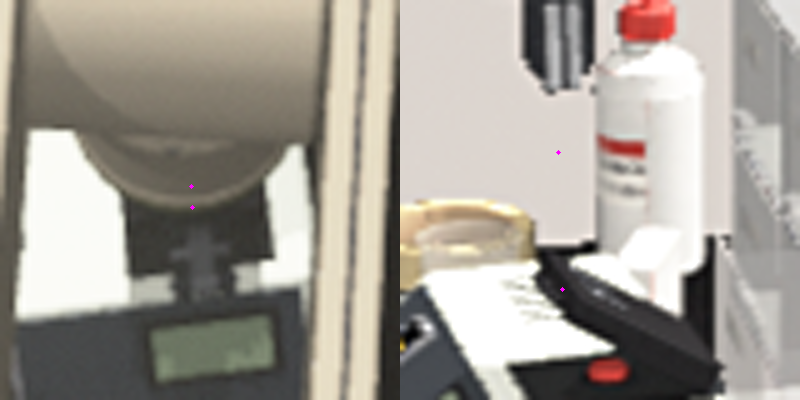

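Call:
send_rows([
  [[0,0,-0.6],[0,0,0]],
  [[0,0,-1.2],[0,0,0]],
  [[0,0,-1.8],[0,0,0]],
  [[0,0,-2.2],[0,0,0]],
  [[0,0,-2.4],[0,0,0]],
  [[0,0,-2.4],[0,0,0]],
])

```text
time: 17.27
tool_pos: [597.3, 31.2, 137.4]
tcp_rot: [-180.0, -0.1, 98.7]
ft_force: [1.0, 1.5, 0.4]
finger_gap: 0.1
grip_force: 0.0
```

Call:
send_rows([
  [[0,0,-0.1],[0,0,0]],
  [[0,0,-0.2],[0,0,0]],
  [[0,0,-0.3],[0,0,0]],
  [[0,0,-0.4],[0,0,0]],
  [[0,0,-0.4],[0,0,0]],
])

```text
time: 17.9
tool_pos: [597.3, 31.2, 125.4]
tcp_rot: [-180.0, -0.1, 98.7]
ft_force: [0.6, -0.2, -0.2]
finger_gap: 0.1
grip_force: 0.0
```

Call:
send_rows([
  [[0,0,-0.1],[0,0,0]],
  [[0,0,-0.2],[0,0,0]],
  [[0,0,-0.3],[0,0,0]],
  [[0,0,-0.4],[0,0,0]],
])

```text
time: 18.4
tool_pos: [597.4, 31.2, 113.5]
tcp_rot: [180.0, -0.1, 98.7]
ft_force: [-0.8, 0.1, 1.7]
finger_gap: -0.1
grip_force: 0.3
```

Run:
```python
from look import *
print(sense()["tool_pos"],sense()["ft_force"])
for c in("top","side"):
    S=snapshot(c);g=finder.pinpoint("cover_edge",c)[:1]
    for k in g:print(c,np.array(k["at"])*[640,480],k["confidence"])
    print([proj(S,W([551,78.5,.15],(90.5-74*np.cos(a)+14*np.sin(a),-55,105+74*np.sin(a)+14*np.cos(a)))).round(1).tolist() for a in(0,.2,.4,.6)])
```

```text
[597.41463292  31.21691876 113.53073125] [-0.83341757  0.1347111   1.70667158]
top [319.488 243.216] 0.39
[[320.1, 247.1], [319.9, 244.5], [319.5, 240.7], [318.9, 235.8]]
side [296.576 210.912] 0.6
[[292.6, 222.3], [294.3, 215.8], [297.3, 209.6], [301.5, 204.0]]
```

Call:
send_rows([
  [[0,0,-0.08],[0,0,0]],
  [[0,0,-0.16],[0,0,0]],
  [[0,0,-0.24],[0,0,0]],
  [[0,0,-0.32],[0,0,0]],
])

```text
time: 19.1
tool_pos: [597.4, 31.2, 104.0]
tcp_rot: [180.0, -0.1, 98.7]
ft_force: [-0.2, -1.1, 0.1]
finger_gap: -0.3
grip_force: 0.3
```

Call:
send_rows([
  [[0,0,-0.06],[0,0,0]],
  [[0,0,-0.12],[0,0,0]],
  [[0,0,-0.16],[0,0,0]],
])

```text
time: 19.48
tool_pos: [597.4, 31.2, 99.3]
tcp_rot: [180.0, -0.1, 98.7]
ft_force: [0.2, -0.2, 0.4]
finger_gap: 0.2
grip_force: 0.3
```

Run:
```python
from look import *
print(sense()["tool_pos"],sense()["ft_force"])
ims=[]
for c,o in(("top",(280,195)),("side",(270,170))):
    S=snapshot(c);g=finder.pinpoint("cover_edge",c)[:1]
    for k in g:print(c,np.array(k["at"])*[640,480],k["confidence"])
    im=cv2.resize(S["img"][o[1]:o[1]+80,o[0]:o[0]+80,::-1],(400,400),interpolation=2);ims.append(np.clip(255*(im/255.)**.5,0,255).astype(np.uint8))
cv2.imwrite("pics/7.png",np.hstack(ims))
```

```text
[597.41110684  31.21445787  99.26497136] [ 0.2253407  -0.20314454  0.41160061]
top [318.016 247.296] 0.51
side [294.72  217.008] 0.65
```

View pics/7.png

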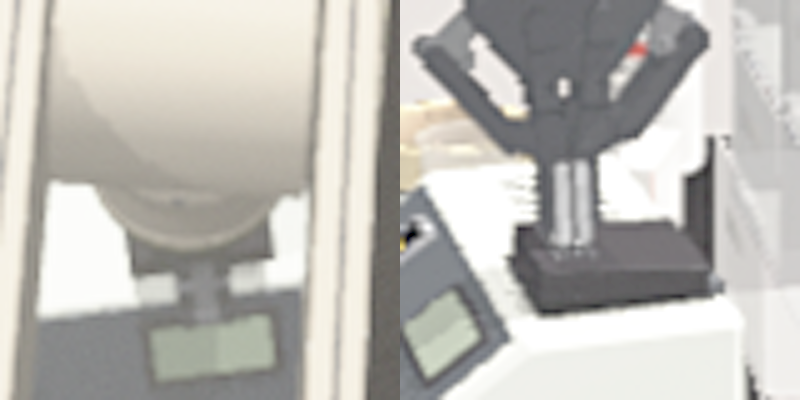

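The cover is almost level under the fingertips (575,245 in the right half). I press on in small steps until the force rises.

Call:
send_rows([
  [[0,0,-0.06],[0,0,0]],
  [[0,0,-0.12],[0,0,0]],
])

```text
time: 19.92
tool_pos: [597.4, 31.2, 95.7]
tcp_rot: [180.0, -0.1, 98.7]
ft_force: [-0.9, -0.4, 1.4]
finger_gap: 0.1
grip_force: 0.3
```

Call:
send_rows([
  [[0,0,-0.04],[0,0,0]],
  [[0,0,-0.08],[0,0,0]],
])

```text
time: 20.18
tool_pos: [597.4, 31.2, 93.4]
tcp_rot: [180.0, -0.1, 98.7]
ft_force: [-3.8, -0.1, 8.6]
finger_gap: -0.2
grip_force: 4.4
```

Call:
send_rows([
  [[0,0,-0.04],[0,0,0]],
  [[0,0,-0.04],[0,0,0]],
])

```text
time: 20.42
tool_pos: [597.5, 31.2, 93.4]
tcp_rot: [180.0, -0.1, 98.7]
ft_force: [-6.7, -0.1, 9.9]
finger_gap: -0.2
grip_force: 4.7
```

Call:
send_rows([
  [[0,0,-0.04],[0,0,0]],
  [[0,0,-0.06],[0,0,0]],
])

```text
time: 20.68
tool_pos: [597.6, 31.2, 93.2]
tcp_rot: [180.0, -0.1, 98.7]
ft_force: [-12.9, -0.6, 24.2]
finger_gap: 0.1
grip_force: 11.4
```

Run:
```python
from look import *
print(sense()["tool_pos"],sense()["ft_force"])
for c in("top","side"):
    snapshot(c)
    for k in finder.pinpoint("cover_edge",c)[:1]:print(c,np.array(k["at"])*[640,480],k["confidence"])
```

```text
[597.59044899  31.20833966  93.15083074] [-12.86801674  -0.63487669  24.20411247]
top [319.68  247.584] 0.44
side [294.976 219.888] 0.83
```

Firm stop at 24 N with no further travel, so the cover is shut. I lift straight up and check.

Call:
send_rows([
  [[0,0,0.1],[0,0,0]],
  [[0,0,0.5],[0,0,0]],
  [[0,0,1.5],[0,0,0]],
  [[0,0,3],[0,0,0]],
  [[0,0,3.5],[0,0,0]],
  [[-1,0,3.5],[0,0,0]],
  [[-2.5,0,3.5],[0,0,0]],
  [[-4,0,3.5],[0,0,0]],
  [[-4,0,3.5],[0,0,0]],
])

```text
time: 22.0
tool_pos: [474.6, 31.4, 194.3]
tcp_rot: [-179.9, -0.2, 98.7]
ft_force: [0.6, 0.1, -0.5]
finger_gap: 0.0
grip_force: 0.0
```

Run:
```python
from look import *
chips()
q=[551,78.5,.15]
for c in("top","side"):
    S=snapshot(c);cv2.imwrite(f"pics/8{c}.png",S["img"][...,::-1])
    for k in finder.pinpoint("cover_edge",c)[:1]:print(c,np.array(k["at"])*[640,480],k["confidence"])
    print([proj(S,W(q,(90.5-74*np.cos(a)+14*np.sin(a),-55,105+74*np.sin(a)+14*np.cos(a)))).round(1).tolist() for a in(0,.05,.1,.2)])
for n in("beaker","saline_bottle"):
    f=finder.pinpoint(n,"top");
    if f:print(n,np.array(f[0]["at"])*[640,480])
cv2.imwrite("pics/8.png",cv2.resize(cv2.imread("pics/8side.png")[180:290,230:350],(720,660),interpolation=2)[:600])
```

```text
-1.0 [57. 85. 98.]
-0.8 [47. 54. 59.]
-0.6 [60. 61. 60.]
-0.4 [65. 90. 68.]
-0.2 [ 71. 148.  80.]
0.0 [ 75. 141.  83.]
0.2 [ 58. 115.  65.]
0.4 [50. 59. 54.]
0.6 [69. 66. 64.]
0.8 [197. 185. 104.]
1.0 [225. 216. 112.]
top [318.4   244.608] 0.73
[[320.1, 247.1], [320.1, 246.6], [320.0, 245.9], [319.9, 244.5]]
side [292.416 222.48 ] 0.93
[[292.6, 222.3], [292.9, 220.7], [293.3, 219.1], [294.3, 215.8]]
saline_bottle [450.368 273.984]
```

View pics/8.png

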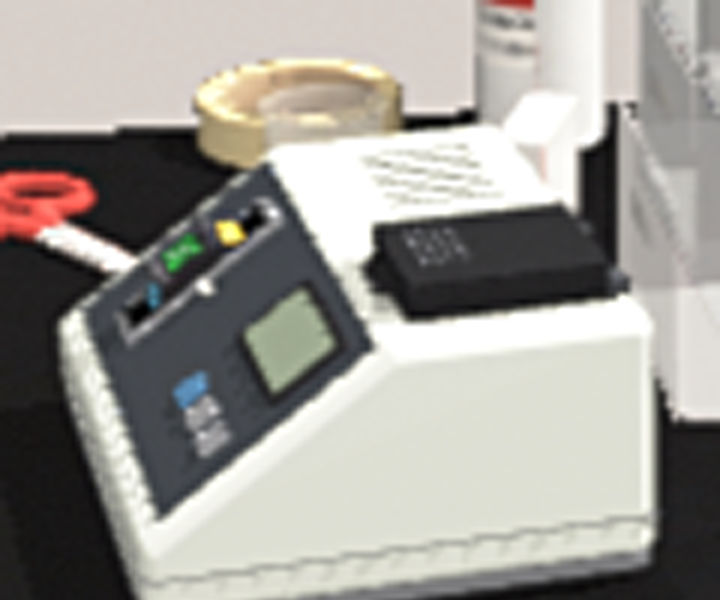

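The cover is flat on the deck (edge near 420,280). Green sits at the marks (182,252), with yellow above and blue below. The arm is clear of everything, so I hand in.

```bash
python3 -c "
from bench import order
print(order.hand_in())"
```

```text
the job is handed in; nothing more can be done
None
```

The photometer is ready for the green reading: three clicks brought the green chip to the index marks, then the cover was pressed down to a firm stop (about 24 N at the end) and sits level on the deck. The arm kept clear of the beaker and bottle (the last check re-found only the bottle), and the job was handed in at about 22 s.

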